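# Slide the teal test tile off the drying stand and stack it on its paint tins

## Robot

A 6-joint arm with a two-finger parallel gripper is mounted at the origin on the work surface. World frame = base frame: x ahead of the robot, y to its left, z up, the work surface at z = 0. Lengths are in m, angles in rad, forces in N, time in s.
With the tool pointing down it reaches from about 0.425 to 0.95 m from the base axis. Payload 3.5 kg.
Tool frame: the origin (TCP) lies midway between the tips of the shut fingers; the grasp point (between the pads) lies 19 mm behind it; z points along the fingers, y is the line along which they close (so a half turn about z gives the same grasp; the last joint's range is limited). The gripper opens to 85 mm and grips with 20 to 120 N. Pads are 22 mm wide; open, the fingers measure 114 mm over their backs; the gripper's body (76 mm by 85 mm) begins 54 mm behind the grasp point. The pads swing forward as they close: fully open they stand 13 mm farther back than shut.
Start: joints at [1.081, 0.286, 1.577, -0, 1.279, -0.15], TCP at [0.225, 0.636, 0.231] pointing down, gripper open.
Joint ranges: [-2.77, 2.77], [-0.9, 2.22], [0.21, 2.48], [-1.53, 4.67], [0.24, 2.81], [-2.84, 2.84]. Speed limits (rad/s): [2.79, 2.79, 3.14, 3.14, 3.14, 3.14].

## Interface

Orientations are given as a unit quaternion [x, y, z, w].
In Python, from plant import ctrl, cams, order gives the robot as it stands.
- The arm moves only by the tool move_arm, never from a script. Its argument "plan" is one flat list of numbers, 7 for each row, row after row: the shift along the world's x, y, z in mm, then the turn, a rotation vector about the world's x, y, z in degrees, then the finger opening in mm, from 0 to 85.4. A call has 1 to 12 rows; each row shifts and turns the commanded pose from where the row before left it; what a row does not reach is not made up. A row lasts 1/10 s, in which the tool goes at most 50 mm and 8.59 degrees, less where a joint would pass 70% of its speed; a pose out of reach is approached as far as the arm can. A call is refused whole if a number of a shift passes 50 or a number of a turn 8.59, either way. A call with a gripper value outside its range is refused whole. The fingers move at their own pace and stop on an object; "newtons" is the grip in N (left out, the last holds). Time passes only in rows, so rows that do not move let the fingers close. It gives the time, the measured TCP pose, the force, the opening and the grip force at its end, in the units of the state.
- ctrl.get_state(): the state, without advancing time (a new reading comes with each control period).
- cams.read_camera(name): name is "scene" or "top" or "wrist"; returns a dict with "color" (400x640x3 uint8, red, green, blue), "fov_y" (degrees; the focal length in pixels is half the picture's height over the tangent of half this angle, whatever the lens; pixels are square), "cx", "cy" (the principal point, pixels), "k1" (the pictures are not rectified: a ray, as slopes to the right and down, at radius r is drawn at 1 + k1 r^2 times it, then the intrinsics apply), "origin" and "orientation" of the camera in the world; the wrist camera has in their place "T_tool_cam" (4x4, takes a point from camera to tool coordinates, whose origin is the TCP and whose axes are the flange's). Camera axes: x right, y up, looking along -z (the intrinsics and any distortion apply to the point x, -y, -z); pixel columns grow to the right and rows downward; lengths in m; the calibration is good to about 2 mm. A picture is of the moment at which its call begins: read the wrist's pose just before it. There is no depth.
- order.sign_off(): hands the job in; it is judged then, once.
The state is a dict: "time": time; "qpos": joint angles; "dq": joint speeds; "joint_efforts": joint torques, N m; "eef_pos": TCP position; "tcp_rot": TCP orientation; "contact_force": force on the tool from outside, world axes, zero at the start; "wrist_torque": the same for the moment, N m; "opening": opening from 0.0 (shut) to 1.0 (fully open); "finger_force": force on a finger pad.
Only numpy, scipy, OpenCV 4.12 (cv2) and the standard library are available. Lean on these libraries where they do the work, as an engineer would, in place of code of your own. Each camera call takes 0.05 s, during which the arm holds its last target. There are 200 camera calls.

## Task

Push the teal test tile along its lane on the wooden drying stand, away from the robot, until its far end sticks out past the stand's edge while it still lies flat; grip it there by its two long sides, lift it off, and set it down gently, without dropping it, on top of the stack of two teal paint tins, centred and lengthwise. Leave the tins where they stand and the coral tile where it lies.

Things in the scene. Friction and masses are not known exactly. Their poses are not given: they have to be found in the camera images.
- teal_tile: Teal ceramic test tile with a painted pattern: plate 110 long (its x) x 50 wide (y) x 6 mm thick, 60 to 100 g. Origin: centre of its underside. Lies flat in one of the stand's two lanes (3 mm play each side), its x along the lane, its far end 55 to 85 mm short of the far edge; slides freely. The strips bar its sides; they can be gripped only where it sticks out past the edge.
- coral_tile: Coral (orange-red) tile, otherwise like the teal one, lying in the other lane. Not to be moved. Origin: centre of its underside.
- stand: Fixed wooden stand, 220 long (x) x 136 wide (y), deck 70 mm above the table. Origin: centre of its underside, at table height; +x points away from the robot: far edge at x = +110 mm. Dark strips 8 wide, 6 mm high (level with the tiles' tops) run its full length at y = -64, 0, 64 mm; two lanes 56 mm wide between them, centred at y = -32 and 32, open at both ends. The far edge is clear below.
- teal_tin: Upper of two loose teal paint tins, stacked flat on the table left or right of the stand (coral tins on the other side). Each is 95 long (its x) x 42 wide (y) x 24 mm high, 220 g. Origin: centre of the upper tin's underside; its flat top is 24 mm higher, 48 mm above the table. The tile is 8 mm wider, so fingers on its long sides clear a centred tin by 4 mm each.

How it is judged:
On the way, in this order (a step that is already met when the one before it is completed fails the run):
1. the teal tile lies flat on the stand with its far end at least 15 mm past the stand's far edge (x of teal_tile in the frame of stand above 0.07 m and z of teal_tile in the frame of stand between 0.066 and 0.074 m and angle between teal_tile's own z axis and vertical below 0.07 rad), for 0.2 s.
2. the teal tile is held in the fingers, lifted at least 15 mm off the stand (z of teal_tile in the frame of stand above 0.085 m and contact force between the fingers and teal_tile above 0.1 N), for 0.1 s.
At the end, for the whole second after the job is handed in: The teal tile lies flat and still on the upper teal tin, centred within 20 mm lengthwise and 15 mm sideways and aligned with it within 11 degrees; that tin is still flat on the lower one, within 40 mm of where it began (x of teal_tile in the frame of teal_tin between -0.02 and 0.02 m and y of teal_tile in the frame of teal_tin between -0.015 and 0.015 m and z of teal_tile in the frame of teal_tin between 0.02 and 0.028 m and angle between the x axis of teal_tile and the x axis of teal_tin, either way round below 0.2 rad and angle between teal_tile's own z axis and vertical below 0.08 rad and height (world z) of teal_tin between 0.02 and 0.028 m and distance of teal_tin from where it was at the start of the episode below 0.04 m and linear speed of teal_tile below 0.02 m/s); the robot touches nothing.
It fails at once if the coral tile is moved more than 20 mm (distance of coral_tile from where it was at the start of the episode above 0.02 m).
It fails at once if the teal tile is dropped (falls free, faster than 0.6 m/s, as from about 20 mm) (linear speed of teal_tile above 0.6 m/s and contact force between anything else and teal_tile below 0.02 N).
It also fails if it takes over 54 s, if anything falls off the work surface, if the arm or the gripper's body presses on something with over 40 N, if the wrist force passes 120 N, or if a joint passes its speed limit or range.

## Working session

There is one attempt and no reset: what is moved stays moved. The work goes in short steps, Python scripts to look and compute and a tool call to move; the robot and the scene stay as the last step left them, time stands still between calls to the robot, and variables do not carry over. Pictures are saved under pics/ and viewed, at most 10 in all, crops included, and the job is handed in when it is done.

Besides the shell and the picture viewer there is one more tool, called after ">>>" as name(argument=value, ...) on one line, values as JSON. move_arm: Moves the arm, as the interface text tells. Its arguments: {"type":"object","properties":{"plan":{"type":"array","items":{"type":"number"}},"newtons":{"type":"number"}},"required":["plan"]}

```bash
mkdir -p pics; cat > h.py <<'E'
import numpy as np, cv2
from scipy.spatial.transform import Rotation as R
from plant import ctrl, cams, order
def grab(n):
    s=ctrl.get_state(); c=cams.read_camera(n)
    if n=="wrist":
        T=np.eye(4);T[:3,:3]=R.from_quat(s["tcp_rot"]).as_matrix();T[:3,3]=s["eef_pos"];T=T@np.array(c["T_tool_cam"])
        c["o"],c["M"]=T[:3,3],T[:3,:3]
    else: c["o"]=np.array(c["origin"]);c["M"]=R.from_quat(c["orientation"]).as_matrix()
    f=200/np.tan(np.radians(c["fov_y"])/2); c["K"]=np.array([[f,0,c["cx"]],[0,f,c["cy"]],[0,0,1.]]); c["D"]=np.array([c["k1"],0,0,0.])
    return c
def onplane(c,uv,z):
    p=cv2.undistortPoints(np.array(uv,float).reshape(-1,1,2),c["K"],c["D"]).reshape(-1,2)
    d=np.c_[p[:,0],-p[:,1],-np.ones(len(p))]@c["M"].T
    return c["o"]+d*((z-c["o"][2])/d[:,2])[:,None]
def save(c,n): cv2.imwrite("pics/"+n,c["color"][:,:,::-1])
def blobs(c,lo,hi,amin=150):
    h=cv2.cvtColor(c["color"],cv2.COLOR_RGB2HSV); m=cv2.inRange(h,lo,hi)
    cs,_=cv2.findContours(m,cv2.RETR_EXTERNAL,cv2.CHAIN_APPROX_NONE)
    return [k[:,0,:] for k in sorted(cs,key=cv2.contourArea,reverse=True) if cv2.contourArea(k)>amin]
def rect(P):
    (x,y),(w,h),a=cv2.minAreaRect((P[:,:2]*1000).astype(np.float32))
    if w<h: w,h,a=h,w,a+90
    return np.round([x,y,w,h,(a+90)%180-90],1)
E
python3 - <<'E'
from h import *
print(ctrl.get_state())
for n in("top","scene"):
    c=grab(n); save(c,n+"0.png"); print(n,c["o"],c["M"][:,2],c["fov_y"])
E
```

```text
{'time': 0.0, 'qpos': array([ 1.08097514e+00,  2.87221238e-01,  1.57817593e+00, -3.00373554e-05,
        1.27856169e+00, -1.50024046e-01]), 'dq': array([ 2.33640928e-04, -1.46520736e-03,  7.02059472e-04,  6.35821966e-04,
        1.00816321e-04,  4.48321730e-05]), 'joint_efforts': array([ 6.96307179e-04, -4.05990243e+01, -2.92621851e+01, -1.64907219e-04,
        5.86780894e-03, -1.08936706e-05]), 'eef_pos': array([0.22466029, 0.6358282 , 0.22991068]), 'tcp_rot': array([ 1.69077979e-01,  9.85601967e-01, -1.12759301e-03, -3.58430267e-04]), 'contact_force': array([ 0.12527856, -0.00621912, -0.64347226]), 'wrist_torque': array([ 0.02921244, -0.05602914, -0.05004512]), 'finger_force': 0.0, 'opening': 0.9975025979464864}
top [ 0.32187159 -0.01088656  1.2459245 ] [-0.17596844 -0.02713127  0.98402185] 44.810902759763316
scene [0.86629318 0.27714485 0.84177813] [0.35813964 0.32706407 0.87450848] 53.32079420393964
```

View pics/top0.png

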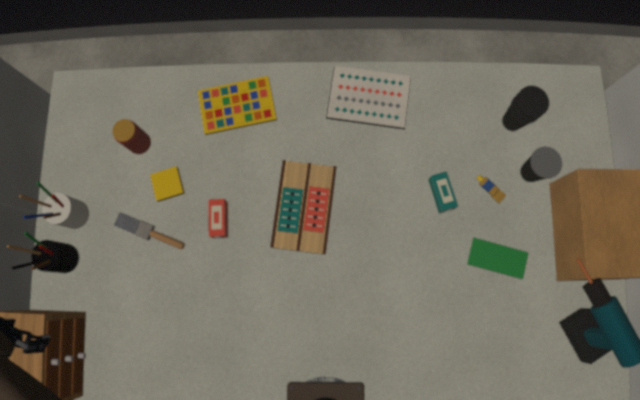

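View pics/scene0.png

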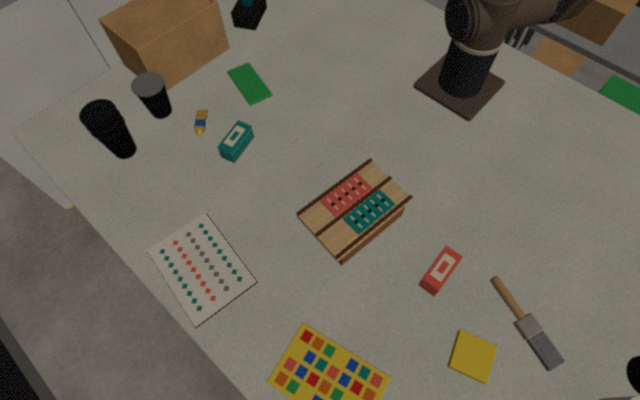

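The top view shows the stand around (304,207) with the teal tile in its left lane (290,210), the coral tile at (316,209), and the teal tins at (443,192) on the right. The scene view agrees, with the teal tile at (369,212) and the tins at (236,140).

```bash
python3 - <<'E'
from h import *
for n in("top","scene"):
    c=grab(n); print(n)
    for nm,lo,hi in(("teal",(80,90,40),(98,255,255)),("coral",(0,120,90),(6,255,255)),("wood",(8,50,60),(24,200,255))):
        for k in blobs(c,lo,hi,250):
            print(nm,k.mean(0).round(),"z48",rect(onplane(c,k,.048)),"z76",rect(onplane(c,k,.076)))
E
```

```text
top
teal [613. 334.] z48 [ 190.5 -724.1  184.6  122.9   30.4] z76 [ 193.5 -707.5  180.3  120.1   30.4]
teal [290. 210.] z48 [522.8  86.3 107.   46.6  -6.8] z76 [518.1  84.  104.5  45.5  -6.8]
teal [441. 192.] z48 [ 568.  -298.    91.9   48.1   16.2] z76 [ 562.2 -291.3   89.8   47.    16.2]
coral [316. 209.] z48 [524.2  20.8 109.3  48.3  -7.6] z76 [519.5  20.1 106.8  47.2  -7.6]
coral [217. 218.] z48 [503.2 271.   94.9  41.3   2.2] z76 [498.9 264.4  92.7  40.3   2.2]
wood [597. 226.] z48 [ 4.808e+02 -7.102e+02  2.995e+02  2.649e+02 -3.000e-01] z76 [ 4.771e+02 -6.939e+02  2.925e+02  2.587e+02 -3.000e-01]
wood [303. 207.] z48 [531.4  53.  228.9 140.6  -7.3] z76 [526.5  51.5 223.5 137.3  -7.3]
wood [236. 105.] z48 [805.3 232.5 201.4 136.2 -78.5] z76 [794.  226.8 196.7 133.  -78.5]
wood [325. 391.] z48 [ 82.   -0.8 182.1  38.2 -89.7] z76 [ 87.6  -1.  177.8  37.3 -89.7]
wood [166. 183.] z48 [592.6 408.   83.   82.8  16.4] z76 [586.3 398.2  81.   80.8  16.4]
wood [ 42. 316.] z48 [229.2 731.6 249.   66.2 -90. ] z76 [231.3 714.3 243.1  64.6 -90. ]
wood [ 32. 362.] z48 [120.3 767.3 114.7  94.4
[... 736 characters left out ...]
60.   -7.2] z76 [532.4  60.3 224.7 154.4  -7.2]
wood [331. 375.] z48 [822.4 242.1 193.7 126.7 -78.5] z76 [824.  243.3 186.8 122.3 -78.5]
wood [598.  18.] z48 [-510.4  169.7  293.   147.5   -1.3] z76 [-461.8  173.4  282.7  142.3   -1.3]
wood [472. 357.] z48 [611.9 413.9  78.3  78.2  17.3] z76 [620.9 409.1  75.6  75.4  17.3]
wood [558.  56.] z48 [-238.5  164.5  127.8  117.3  -89.9] z76 [-199.6  168.4  123.3  113.1  -89.9]
wood [526.   8.] z48 [-390.9   -6.8  195.3  102.6  -27. ] z76 [-346.6    3.2  188.4   99.   -27. ]
wood [508. 298.] z48 [471.  406.2  94.1  22.1  68.8] z76 [485.  401.6  90.8  21.3  68.8]
wood [443. 267.] z48 [504.9 274.   61.4  27.4   2.8] z76 [517.7 274.1  59.2  26.4   2.8]
```

>>> move_arm(plan=[18,-45,0,0,0,1,0,18,-45,0,0,0,1,0,18,-45,0,0,0,1,0,18,-45,0,0,0,1,0,18,-45,0,0,0,1,0,18,-45,0,0,0,1,0,18,-45,0,0,0,1,0,18,-45,0,0,0,1,0,18,-45,0,0,0,1,0,18,-45,0,0,0,1,0,18,-45,0,0,0,1,0,18,-45,0,0,0,1.3,0])

```text
time: 1.4
eef_pos: [0.4412, 0.0945, 0.2315]
tcp_rot: [0.062, 0.998, 0.0, 0.0]
contact_force: [-0.3, 0.5, 0.4]
opening: 0.001
finger_force: 0.0
```

```bash
python3 - <<'E'
from h import *
c=grab("wrist"); save(c,"w1.png"); s=ctrl.get_state(); print(s["eef_pos"],R.from_quat(s["tcp_rot"]).as_matrix()[:,1],s["qpos"],c["o"])
for nm,lo,hi in(("teal",(80,90,40),(98,255,255)),("coral",(0,120,90),(6,255,255)),("wood",(8,50,60),(24,200,255))):
    for k in blobs(c,lo,hi,1500): print(nm,k.min(0),k.max(0),"z76",rect(onplane(c,k,.076)),"z70",rect(onplane(c,k,.07)))
E
```

```text
[0.44375033 0.08855432 0.23170616] [ 0.12889127  0.99164654 -0.00491753] [-0.02493541 -0.22635303  2.10109551 -0.00550913  1.26391886 -1.46483133] [0.36880849 0.10335967 0.37426297]
coral [224 218] [276 300] z76 [511.5  18.1  90.   49.5  -7.6] z70 [514.4  16.3  91.8  50.5  -7.6]
coral [466 169] [511 257] z76 [492.4 252.3  86.7  40.5   3. ] z70 [494.8 255.3  88.5  41.3   3. ]
wood [206 161] [353 298] z76 [487.   53.2 142.4 135.7  -7.1] z70 [489.4  52.1 145.3 138.4  -7.1]
wood [554 224] [639 305] z76 [559.5 362.5  76.9  75.9  17.4] z70 [563.4 367.8  78.5  77.4  17.4]
```

View pics/w1.png

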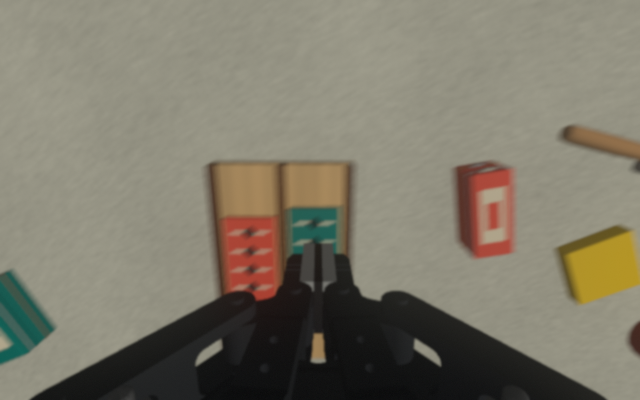

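The wrist view has its top towards the robot. It shows the stand's near edge at row 163, the teal tile's near end at row 207 (columns 285–340), and the fingers in front of it. The arm was still settling, so I'm re-measuring.

```bash
python3 - <<'E'
from h import *
grab("top"); grab("top")
c=grab("wrist"); s=ctrl.get_state(); print(s["eef_pos"],R.from_quat(s["tcp_rot"]).as_matrix()[:,1])
for nm,lo,hi,z in(("teal",(80,90,40),(98,255,255),.076),("coral",(0,120,90),(6,255,255),.076),("wood",(8,50,60),(24,200,255),.076)):
    for k in blobs(c,lo,hi,800): 
        if 200<k[:,0].mean()<380:
            P=onplane(c,k,z); (a,b)=(.992,-.1245); print(nm,k.min(0),k.max(0),rect(P), "along",np.percentile(P[:,:2]@[a,b],[0,3])*1e3,"lat",np.percentile(P[:,:2]@[-b,a],[0,2,98,100])*1e3)
for n in("top","scene"):
    c=grab(n)
    for k in blobs(c,(80,90,40),(98,255,255),250): 
        if k[:,0].mean()>200 and k[:,0].mean()<600: print(n,rect(onplane(c,k,.076)))
E
```

```text
[0.44102183 0.0954785  0.23117936] [1.28143263e-01 9.91755599e-01 3.69469721e-04]
teal [294 206] [343 254] [488.5  89.1  50.3  47.1  -6.9] along [448.42282698 448.46577745] lat [125.56152589 125.70152924 172.70205964 172.77639789]
coral [228 215] [282 299] [510.   23.4  91.6  49.8  -7.5] along [457.00378897 457.05241984] lat [ 61.630863    61.8294785  110.95784738 111.4092572 ]
wood [210 158] [358 295] [484.4  57.8 140.9 136.2  -7.1] along [402.85800516 403.34265474] lat [ 49.57259202  49.7727383  185.51678473 185.73747698]
top [ 562.1 -291.5   90.2   45.7   15.6]
scene [520.2  85.4 106.9  49.2  -6.2]
scene [ 588.6 -267.3  107.6   60.5   15.7]
```

>>> move_arm(plan=[0,0,-30,0,0,0,0,0,0,-40,0,0,0,0,0,0,-40,0,0,0,0,0,0,-30,0,0,0,0,0,0,-12,0,0,0,0,0,0,-5,0,0,0,0,0,0,0,0,0,0,0,0,0,0,0,0,0,0])

```text
time: 2.5
eef_pos: [0.4424, 0.0968, 0.0761]
tcp_rot: [0.062, 0.998, 0.0, 0.002]
contact_force: [0.5, 1.0, 0.0]
opening: 0.002
finger_force: 0.0
```

>>> move_arm(plan=[0,0,-3,0,0,0,0,5,-0.6,0,0,0,0,0,5,-0.6,0,0,0,0,0,8,-1,0,0,0,0,0,10,-1.25,0,0,0,0,0,10,-1.25,0,0,0,0,0,10,-1.25,0,0,0,0,0,10,-1.25,0,0,0,0,0,10,-1.25,0,0,0,0,0,10,-1.25,0,0,0,0,0,8,-1,0,0,0,0,0,4,-0.5,0,0,0,0,0])

```text
time: 3.7
eef_pos: [0.5319, 0.085, 0.0713]
tcp_rot: [0.063, 0.998, -0.0, 0.0]
contact_force: [-0.5, 0.5, 1.5]
opening: -0.002
finger_force: 0.6
```

```bash
cat > m.py <<'E'
from h import *
s=ctrl.get_state(); p=s["eef_pos"]*1e3; A=np.array([.992,-.1245]); B=np.array([.1245,.992])
print(p, "along",p[:2]@A,"lat",p[:2]@B,s["contact_force"])
for n in("top","scene","wrist"):
    c=grab(n)
    for k in blobs(c,(80,90,40),(98,255,255),250):
        P=onplane(c,k,.076)[:,:2]*1e3
        if -20<P[:,1].mean()<150: print(n,rect(P),"along",(P@A).min(),(P@A).max(),"lat",(P@B).min(),(P@B).max())
E
python3 m.py
```

```text
[531.949527    85.01557776  71.34119965] along 517.1094913501655 lat 150.56316924918337 [-0.48625847  0.49092224  1.46804544]
scene [ 5.977402e+05  7.508520e+04  1.103110e+05  4.941320e+04 -6.700000e+00] along 528.4618270025954 638.7895121328961 lat 123.96697059229294 174.01266533358523
```

>>> move_arm(plan=[4,-0.5,0.5,0,0,0,0,5,-0.6,0,0,0,0,0,4,-0.5,0,0,0,0,0,2,-0.3,0,0,0,0,0,0,0,0,0,0,0,0])

```text
time: 4.35
eef_pos: [0.5464, 0.0832, 0.0719]
tcp_rot: [0.063, 0.998, -0.0, 0.0]
contact_force: [-0.5, -0.3, -0.4]
opening: 0.003
finger_force: 0.0
```

```bash
python3 m.py
```

```text
[546.39797155  83.2338631   71.93691118] along 531.6641718227588 lat 150.5945396486897 [-0.47279601 -0.25068934 -0.36023776]
scene [ 6.121166e+05  7.338860e+04  1.103077e+05  4.899100e+04 -6.300000e+00] along 542.9315635828787 653.1838149564712 lat 124.1055181538159 174.1927476260519
```

>>> move_arm(plan=[-8,1,0,0,0,0,0,0,0,30,0,0,0,0,0,0,40,0,0,0,0,0,0,30,0,0,0,85,25,-3.3,0,0,0,0,85,30,-4,0,0,0,0,85,30,-4,0,0,0,0,85,30,-4.5,0,0,0,0,85,0,0,0,0,0,0,85,0,0,0,0,0,0,85,0,0,0,0,0,0,85])

```text
time: 5.6
eef_pos: [0.6517, 0.0688, 0.1714]
tcp_rot: [0.062, 0.998, 0.0, -0.001]
contact_force: [0.6, 0.9, 0.3]
opening: 0.997
finger_force: 0.0
```

```bash
cat >> m.py <<'E'
print(R.from_quat(s["tcp_rot"]).as_matrix()[:,1],s["opening"])
save(c,"w2.png"); c=grab("top"); save(c,"t2.png")
for nm,lo,hi in(("coral",(0,120,90),(6,255,255)),("wood",(8,50,60),(24,200,255))):
    for n in("top","scene"):
        c=grab(n)
        for k in blobs(c,lo,hi,250):
            P=onplane(c,k,.076)[:,:2]*1e3
            if -20<P[:,1].mean()<150 and P[:,0].mean()>300: print(n,nm,rect(P),"along",(P@A).min(),(P@A).max(),"lat",(P@B).min(),(P@B).max())
E
python3 m.py
```

```text
[651.68914864  68.82429071 171.43344499] along 637.9070112559328 lat 149.40899538817706 [0.60714512 0.85298976 0.33001464]
scene [ 6.424886e+05  7.023670e+04  4.894050e+04  4.859390e+04 -6.600000e+00] along 604.2389203619075 653.0166294940535 lat 125.26077652866645 174.01266533358523
wrist [ 6.117831e+05  7.272310e+04  1.077816e+05  4.848480e+04 -7.100000e+00] along 543.9558169858453 651.7046623702162 lat 124.08652881849258 172.56588436024902
[ 1.24500456e-01  9.92219549e-01 -4.98025523e-05] 0.9971213228912608
top coral [ 5.200437e+05  2.184920e+04  1.068205e+05  5.108090e+04 -7.400000e+00] along 459.7636700313634 566.6100055137786 lat 60.67008288954618 112.12759807199127
scene coral [ 5.154304e+05  3.612200e+04  9.402150e+04  3.312010e+04 -3.000000e-01] along 460.9210442445625 553.0121649975129 lat 77.98116809360594 113.07594569227366
top wood [ 5.225323e+05  2.073220e+04  2.231951e+05  7.610310e+04 -6.900000e+00] along 404.1220102399685 627.2736992716688 lat 47.80580013000573 123.93622947543403
scene wood [6.236999e+05 8.988200e+03 7.151650e+04 3.028340e+04 8.290000e+01] along 602.4449257675122 632.732231760451 lat 50.81855972234694 122.32431913410429
```

View pics/w2.png

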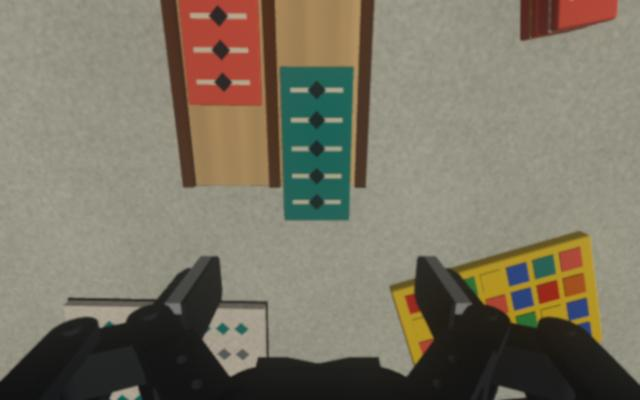

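The wrist view shows the far edge at row 187, the teal tile's far end at row 219 (columns 285–350), and open fingers on either side of it. I'll work out where the edge is.

```bash
python3 - <<'E'
from h import *
c=grab("wrist"); P=onplane(c,[(188,187),(274,187),(361,187),(317,219.5)],.076)[:,:2]*1e3
print(P@[.992,-.1245],P@[.1245,.992])
E
```

```text
[627.44283247 627.45187352 627.47845588 653.18924426] [ 52.89216942 116.75702507 181.56678665 148.76322178]
```

>>> move_arm(plan=[4,-1,-20,0,0,0,85,0,0,-30,0,0,0,85,0,0,-30,0,0,0,85,0,0,-20,0,0,0,85,0,0,-12,0,0,0,85,0,0,-6,0,0,0,85,0,0,0,0,0,0,85,0,0,0,0,0,0,60], newtons=35)

```text
time: 6.85
eef_pos: [0.6579, 0.0675, 0.0552]
tcp_rot: [0.063, 0.998, 0.0, 0.001]
contact_force: [0.0, -0.2, -0.2]
opening: 0.851
finger_force: 0.0
```

```bash
python3 m.py
```

```text
[657.94279906  67.46089181  55.20431945] along 644.2803756414366 lat 148.83508315474788 [ 0.00872619 -0.17655168 -0.23552086]
scene [ 5.951492e+05  8.376590e+04  6.784070e+04  3.242880e+04 -6.600000e+00] along 545.9319581323927 613.7525962659834 lat 140.6646444444249 173.16236549299938
wrist [ 6.115271e+05  7.275590e+04  1.085295e+05  4.907970e+04 -7.100000e+00] along 543.3264602933839 651.8234751960118 lat 123.78547153123934 172.86023608114613
[1.24770744e-01 9.92185587e-01 1.51208650e-04] 0.8509415013147561
top coral [ 5.196848e+05  2.151170e+04  1.067862e+05  5.057900e+04 -7.700000e+00] along 459.4681293347754 566.3156897301317 lat 60.367599856847065 111.03852361128806
top wood [ 5.246688e+05  1.672690e+04  2.280095e+05  6.774880e+04 -7.200000e+00] along 404.39543506215017 632.3858415790165 lat 47.972910502137886 115.72065715762855
scene wood [4.989736e+05 8.467350e+04 2.866601e+05 1.214509e+05 6.600000e+00] along 354.9018500945889 618.3677372480988 lat 62.832019383934195 203.38072555794724
```

View pics/w2.png

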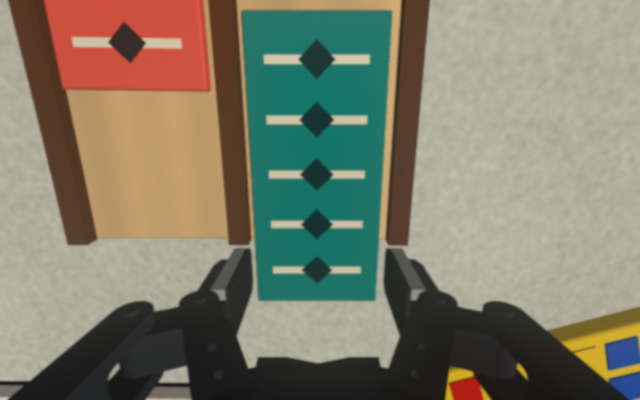

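The tile sits centred between the fingers, which are past the edge (row 243). I'm closing now.

>>> move_arm(plan=[-2,0.2,-1.5,0,0,0,60,0,0,0,0,0,0,52,0,0,0,0,0,0,46,0,0,0,0,0,0,44,0,0,0,0,0,0,44,0,0,0,0,0,0,44], newtons=40)

```text
time: 7.85
eef_pos: [0.6549, 0.0677, 0.0523]
tcp_rot: [0.063, 0.998, -0.0, -0.0]
contact_force: [-0.4, 0.5, 0.3]
opening: 0.576
finger_force: 41.4
```

>>> move_arm(plan=[0,0,4,0,0,0,44,0,0,10,0,0,0,44,0,0,20,0,0,0,44,0,0,25,0,0,0,44,0,0,25,0,0,0,44,0,0,16,0,0,0,44,0,0,0,0,0,0,44,0,0,0,0,0,0,44])

```text
time: 8.65
eef_pos: [0.6548, 0.0677, 0.1522]
tcp_rot: [0.063, 0.998, -0.0, 0.0]
contact_force: [-0.1, 0.2, -0.1]
opening: 0.572
finger_force: 41.5
```

```bash
python3 - <<'E'
from h import *
s=ctrl.get_state(); print(s["eef_pos"],s["finger_force"],s["opening"],s["contact_force"])
c=grab("wrist"); save(c,"w3.png")
M=R.from_quat(s["tcp_rot"]).as_matrix()
for k in blobs(c,(80,90,40),(98,255,255),800):
    for dz in(0,.02,.025):
        P=onplane(c,k,s["eef_pos"][2]+dz); print(k.min(0),k.max(0),dz,rect(P),rect((P-s["eef_pos"])@M))
E
```

```text
[0.65478694 0.06769828 0.15219815] 41.468950510025024 0.5722818182883347 [-0.10847701  0.22154818 -0.05917351]
[242  20] [392 312] 0 [617.8  72.2 130.8  60.1  -6.8] [ 37.2  -0.2 130.8  60.1  -0.3]
[242  20] [392 312] 0.02 [612.9  72.8 112.5  51.7  -6.8] [ 42.2  -0.2 112.5  51.7  -0.3]
[242  20] [392 312] 0.025 [611.7  73.  107.9  49.6  -6.8] [ 43.5  -0.2 107.9  49.6  -0.3]
```

View pics/w3.png

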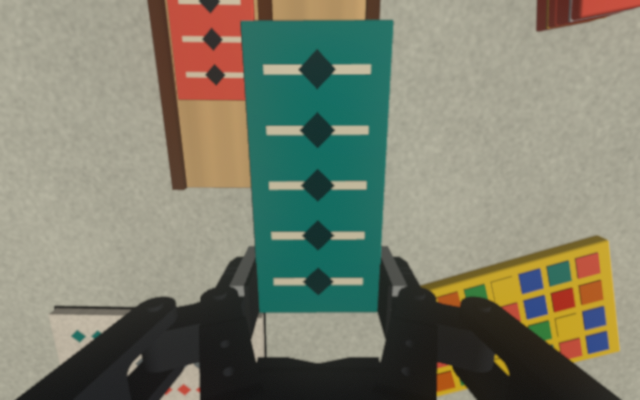

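The tile is held level and square, spanning rows 20–312 with the fingers near its far end. I'm carrying it towards the tins and stopping beside them to measure.

>>> move_arm(plan=[-3,-10,10,0,0,1,44,-8,-24,10,0,0,2.4,44,-10,-30,0,0,0,2.8,44,-10,-30,0,0,0,2.8,44,-10,-30,0,0,0,2.8,44,-10,-30,0,0,0,2.8,44,-10,-30,0,0,0,2.8,44,-10,-26,0,0,0,2.8,44,-7,-18,0,0,0,2,44,-3,-8,0,0,0,1,44,0,0,0,0,0,0,44,0,0,0,0,0,0,44])

```text
time: 9.9
eef_pos: [0.5733, -0.1679, 0.1708]
tcp_rot: [-0.139, 0.99, 0.001, -0.001]
contact_force: [-1.0, 0.2, 0.1]
opening: 0.573
finger_force: 41.5
```

```bash
cat > t.py <<'E'
from h import *
s=ctrl.get_state(); M=R.from_quat(s["tcp_rot"]).as_matrix(); print(s["eef_pos"],M[:,1],s["finger_force"])
for n in("wrist","top","scene"):
    c=grab(n)
    if n=="wrist": save(c,"w4.png")
    for nm,lo,hi in(("teal",(80,70,30),(98,255,255)),("top",(80,120,90),(98,255,255))):
        for k in blobs(c,lo,hi,200):
            P=onplane(c,k,.048)
            if P[:,1].mean()*1e3<-200 and P[:,0].mean()>.4: print(n,nm,k.min(0),k.max(0),rect(P))
    h=cv2.cvtColor(c["color"],cv2.COLOR_RGB2HSV)
    for k in blobs(c,(0,0,125),(180,255,255),30):
        P=onplane(c,k,.048);r=rect(P)
        if abs(r[0]-568)<60 and abs(r[1]+295)<60: print(n,"label",k.min(0),k.max(0),r)
E
python3 t.py
```

```text
[ 0.57329246 -0.16786432  0.17081503] [-0.2753696   0.96133639  0.001983  ] 41.500012278556824
wrist teal [121  81] [198 199] [ 567.6 -296.7   92.7   51.4   15.9]
wrist top [122  82] [190 199] [ 569.1 -300.6   92.    42.1   15.9]
wrist top [183  84] [198 192] [ 559.6 -275.8   84.6    5.4   15.5]
top label [439 178] [453 202] [ 570.3 -303.9   61.7   27.9   15.6]
scene teal [218 117] [270 162] [ 560.6 -285.9  140.5   95.3   -4.3]
scene label [224 126] [243 145] [ 571.1 -302.6   58.2   23.9   15.9]
```

View pics/w4.png

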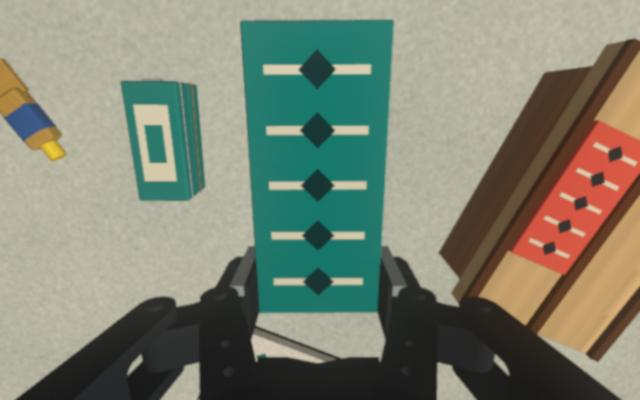

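The wrist view shows the tins at (160,140), left of the held tile. The three views put the tin at about (570,-302) mm with a yaw of 15.9°, so I'm moving above it.

>>> move_arm(plan=[3,-10,0,0,0,0,44,7,-25,0,0,0,0,44,9,-28,0,0,0,0,44,9,-28,-10,0,0,0,44,6,-20,-20,0,0,0,44,4,-11,-25,0,0,0,44,0,0,-25,0,0,0,44,0,0,-20,0,0,0,44,0,0,-10,0,0,0,44,0,0,-5,0,0,0,44,0,0,0,0,0,0,44,0,0,0,0,0,0,44])

```text
time: 11.25
eef_pos: [0.6128, -0.2908, 0.0587]
tcp_rot: [-0.14, 0.99, -0.001, 0.001]
contact_force: [-0.0, -0.9, -0.9]
opening: 0.576
finger_force: 41.5
```

```bash
python3 t.py; python3 - <<'E'
from h import *
c=grab("scene"); i=c["color"][90:190,180:310,::-1]; a=cv2.resize(i,None,fx=4,fy=4,interpolation=cv2.INTER_CUBIC)
c=grab("top"); i=c["color"][140:240,390:490,::-1]; b=cv2.resize(i,(270,400)) ; cv2.imwrite("pics/s5.png",np.hstack([a,b]))
E
```

```text
[ 0.61281647 -0.2907633   0.05874946] [-0.27642232  0.96103453 -0.00182594] 41.5189665555954
wrist teal [241  20] [392 312] [ 579.7 -300.3  141.    64.9   16.1]
wrist top [242  21] [392 311] [ 579.6 -300.4  140.1   63.3   16.2]
wrist label [0 0] [639 399] [ 603.7 -292.6  370.6  206.   -73.9]
wrist label [333  63] [371  74] [ 525.8 -300.4   16.5    4.4  -74. ]
wrist label [262  64] [301  74] [ 534.5 -329.6   16.8    4.   -73.9]
wrist label [265 125] [302 135] [ 559.3 -322.4   16.8    4.5  -73.9]
wrist label [332 125] [369 135] [ 550.9 -293.1   16.9    4.5  -74. ]
wrist label [332 180] [366 189] [ 575.4 -286.    16.3    4.4  -74. ]
wrist label [268 181] [303 189] [ 584.  -315.1   16.8    3.9  -73.9]
wrist label [332 231] [364 239] [ 600.4 -278.6   16.1    4.3  -73.9]
wrist label [271 231] [303 239] [ 608.8 -308.    16.1    4.3  -74. ]
wrist label [332 277] [363 285] [ 625.2 -271.1   16.2    4.7  -73.9]
scene teal [210 109] [253 162] [ 568.7 -305.8  140.8   94.    15.1]
```

View pics/s5.png

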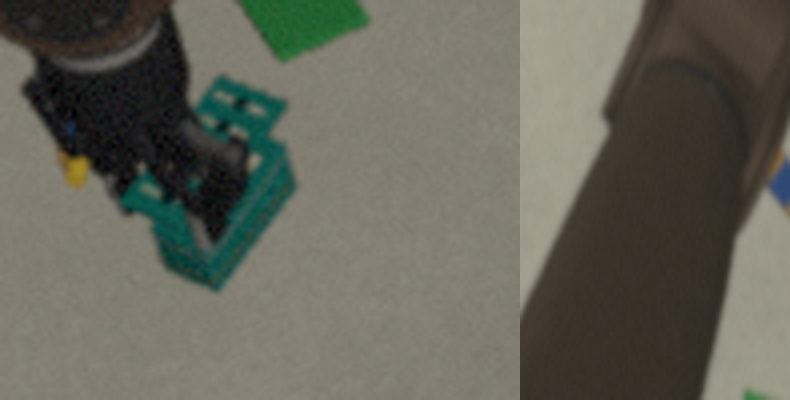

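The left panel is the scene view: the held tile is above the tin stack and roughly aligned, with the tin's visible corner near (215,290). The arm blocks the top view. I'm lowering slowly and watching the force.

>>> move_arm(plan=[-1,-0.3,-6,0,0,0,44,0,0,-6,0,0,0,44,0,0,-5,0,0,0,44,0,0,-3,0,0,0,44,0,0,0,0,0,0,44,0,0,0,0,0,0,44])

```text
time: 12.1
eef_pos: [0.6109, -0.2906, 0.0371]
tcp_rot: [-0.139, 0.99, 0.0, -0.0]
contact_force: [0.7, 0.3, -0.6]
opening: 0.578
finger_force: 41.5
```

>>> move_arm(plan=[0,0,-3,0,0,0,44,0,0,-2,0,0,0,44,0,0,-1,0,0,0,44,0,0,0,0,0,0,44])

```text
time: 12.5
eef_pos: [0.6108, -0.2905, 0.0311]
tcp_rot: [-0.139, 0.99, 0.0, -0.0]
contact_force: [-0.1, -0.1, -1.2]
opening: 0.578
finger_force: 41.5
```

>>> move_arm(plan=[0,0,-0.5,0,0,0,44,0,0,-0.5,0,0,0,44,0,0,0,0,0,0,44])

```text
time: 12.8
eef_pos: [0.611, -0.2906, 0.0304]
tcp_rot: [-0.139, 0.99, -0.0, 0.0]
contact_force: [-0.2, 1.0, -1.1]
opening: 0.571
finger_force: 41.5
```

>>> move_arm(plan=[0,0,-0.5,0,0,0,44,0,0,-0.5,0,0,0,44,0,0,0,0,0,0,44])

```text
time: 13.1
eef_pos: [0.6111, -0.2907, 0.0302]
tcp_rot: [-0.139, 0.99, -0.0, -0.0]
contact_force: [-2.3, 1.7, 5.1]
opening: 0.576
finger_force: 42.0
```

>>> move_arm(plan=[0,0,0,0,0,0,51,0,0,0,0,0,0,54,0,0,0,0,0,0,60,0,0,0,0,0,0,66,0,0,0,0,0,0,72,0,0,0,0,0,0,72,0,0,5,0,0,0,72,0,0,20,0,0,0,72,0,0,30,0,0,0,72,0,0,40,0,0,0,72,0,0,40,0,0,0,72,0,0,0,0,0,0,72])

```text
time: 14.3
eef_pos: [0.6147, -0.293, 0.1736]
tcp_rot: [-0.14, 0.99, -0.005, 0.006]
contact_force: [-0.2, -0.9, 1.4]
opening: 0.84
finger_force: 0.0
```

```bash
python3 - <<'E'
from h import *
s=ctrl.get_state(); print(s["eef_pos"],s["finger_force"],s["opening"],s["contact_force"])
cams.read_camera("top");cams.read_camera("top")
c=grab("wrist"); save(c,"w6.png")
for k in blobs(c,(80,90,40),(98,255,255),800):print(rect(onplane(c,k,.054)))
E
```

```text
[ 0.61466681 -0.29296341  0.17360462] 0.0 0.840068991501645 [-0.22325554 -0.91641244  1.3638646 ]
[ 569.2 -302.5  107.9   48.5   16.3]
```

View pics/w6.png

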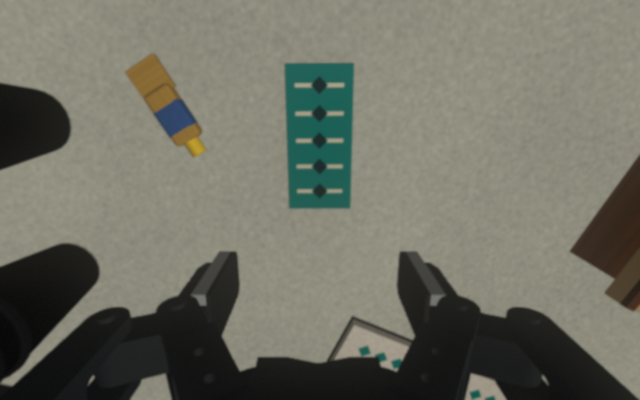

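The wrist view shows the tile flat on the tins (columns 285–353, rows 64–208) at (569,-302.5) mm, yaw 16.3°, with the fingers clear. That is within about 1 mm of the tin measurement. I'm handing in.

```bash
python3 -c "
from plant import order
print(order.sign_off())"
```

```text
the job is handed in; nothing more can be done
None
```

The teal tile was pushed out past the edge, gripped, lifted and set down gently on the teal tins, within about 1 mm and 1° of the measured tin pose. The job is handed in at about 14.5 s; the sign-off gave no verdict.

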